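# Clamp a casting in a crank-driven bench clamp

### The arm

A 7-joint arm with a two-finger parallel gripper is mounted at the origin on the work surface. World frame = base frame: x ahead of the robot, y to its left, z up, the work surface at z = 0. Lengths are in m, angles in rad, forces in N, time in s.
With the tool pointing down it reaches from about 0.35 to 0.9 m from the base axis. Payload 8.1 kg.
Tool frame: the origin (TCP) lies at the very end of the fingers, on their centre line; the grasp point (between the pads) lies 19 mm behind it (arm.tcp_to_grasp is the z of the grasp point in the tool frame, in m); z points along the fingers, y is the line along which they close (so a half turn about z gives the same grasp; the last joint's range is limited). The gripper opens to 92 mm and grips with 3 to 60 N. Pads are 19 mm wide; open, the fingers measure 130 mm over their backs; the gripper's body (75 mm by 190 mm) begins 47 mm behind the grasp point.
Start: joints at [1.062, 0.434, 0.025, 1.573, -0.012, 1.134, -0.075], TCP at [0.247, -0.574, 0.189] pointing down, gripper open.
Joint ranges: [-2.62, 2.62], [-0.44, 2.09], [-1.27, 1.32], [0.08, 2.57], [-1.32, 4.46], [0.12, 2], [-2.74, 2.74]. Speed limits (rad/s): [2.22, 2.22, 3.01, 3.01, 3.14, 3.14, 3.14].

### API

Orientations are given as a rotation vector (axis times angle).
In Python, from cell import readout, vision, sign_off, arm gives the robot as it stands. The module is installed in compiled form; this text tells all that it offers.
- The arm moves only by the shell command python3 -m creep 'ROWS' [FORCE]. ROWS is JSON, a list of rows, each a list of 5 numbers: the shift along the tool's x, y, z in units of 4 cm (1.0 is 4 cm), then the turn about the tool's z in units of 4 degrees (1.0 is 4 degrees), then the opening, from 0 (shut) to 1 (fully open). A call has 1 to 12 rows; each row shifts and turns the commanded pose from where the row before left it, along the tool's axes as they then stand; what a row does not reach is not made up. A row lasts 1/8 s, in which the tool goes at most 62.5 mm and 10.7 degrees, less where a joint would pass 70% of its speed; a pose out of reach is approached as far as the arm can. A call with a number of a shift or a turn outside -1 to 1 is refused whole. A call with a gripper value outside its range is refused whole. The fingers move at their own pace and stop on an object; FORCE is the grip in N (left out, the last holds). Time passes only in rows, so rows that do not move let the fingers close. It gives the time, the measured TCP pose, the force, the opening and the grip force at its end, in the units of the state.
- readout.observe(): the state, without advancing time (a new reading comes with each control period).
- vision.get_image(name): name is "side" or "top" or "wrist"; returns a dict with "pixels" (384x512x3 uint8, blue, green, red), "z_map" (384x512 float32, m along the optical axis (not along the pixel's ray), 0 where there is no reading), "camera_matrix" (3x3 intrinsics, pixels), "position" and "rotation" of the camera in the world. Camera axes: x right, y up, looking along -z (the intrinsics and any distortion apply to the point x, -y, -z); pixel columns grow to the right and rows downward; lengths in m; the calibration is good to about 2 mm. A picture is of the moment at which its call begins.
- sign_off(): hands the job in; it is judged then, once.
The state is a dict: "clock": time; "joints": joint angles; "dq": joint speeds; "joint_efforts": joint torques, N m; "position": TCP position; "ee_rot": TCP orientation; "force": force on the tool from outside, world axes, zero at the start; "ft_torque": the same for the moment, N m; "width": opening from 0.0 (shut) to 1.0 (fully open); "gripper_force": force on a finger pad.
Only numpy, scipy, OpenCV 4.12 (cv2) and the standard library are available. Lean on these libraries where they do the work, as an engineer would, in place of code of your own. Each camera call takes 0.05 s, during which the arm holds its last target. There are 200 camera calls.

### The job

Clamp the aluminium housing in the blue bench clamp: pick up the loose crank, fit it gently and fully home on the square shaft, and wind it clockwise until the sliding jaw holds the housing tight against the fixed jaw. Stop as soon as the crank goes clearly heavier, do not overtighten or lever the crank sideways; then let go and leave the crank on the shaft. Leave the other things on the bench alone.

Things in the scene. Friction and masses are not known exactly. Their poses are not given: they have to be found in the camera images.
- vice: Blue bench clamp bolted to the bench, 370 mm long. Origin: on the bench under its middle; x runs along the slide from the gearbox (crank end, -x) to the fixed jaw (+x), z up. Bed 100 mm wide, its top rails 30 mm above the bench; gearbox 90 x 100 mm with its centre at x = -130 mm and its round steel top collar 70 mm above the bench. Nothing on the clamp but the square shaft rises above 88 mm.
- shaft_seat (a point): Centre of the gearbox's steel collar, on the shaft's axis, 70 mm above the bench: the crank's underside rests here when fully home. Does not turn; axes as the clamp's.
- shaft_top (a point): Centre of the top end of the upright square steel shaft (16 mm square, 26 mm tall, its top 4 mm stepped in to 13 mm square). Turns with the shaft; its x and y axes are square to the flats.
- shaft (a joint): Turning angle of the square shaft (rad), growing clockwise seen from above. Winding clockwise drives the sliding jaw 20 mm a turn toward the fixed jaw. It turns against a steady friction of 0.40 N m (about 6 N at the crank's handle) and stays where it is left; some 1.3 to 2.2 turns from the start the housing is pinched and the force needed at the handle then rises by about 5 N for each 0.4 rad or so; over about 0.8 rad past first pinch is too much.
- jaw: Steel face (6 mm thick, 90 mm wide, top 76 mm above the bench) of the clamp's blue sliding jaw; it sits on a firm rubber backing that gives about 1 mm per 100 N. Origin: foot of its gripping face, 26 mm above the bench. Its x points along the slide to the fixed jaw.
- fixed_jaw: Fixed jaw at the far end of the clamp. Origin: foot of its gripping face, 26 mm above the bench; x along the slide, away from the sliding jaw.
- housing: Loose cast aluminium housing, a raw casting 48 to 54 mm thick along the slide (its exact thickness is not known: feel for it), 64 mm wide, 56 mm tall with its round flange, 0.3 to 0.65 kg, standing on the clamp's rails between the jaws, a few mm short of the fixed jaw. Origin: centre of its underside. The sliding jaw pushes it along; it need not be handled.
- crank: Loose crank standing on the bench, 0.4 kg. Origin: centre of the underside of its hub; z up, x along its arm. Hub: 36 x 36 x 30 mm dark steel with a square socket (18 mm wide, 30 mm deep, open below, mouth chamfered 2 mm, flats along its x and y), so it fits the shaft in any of four quarter turns. Flat arm, 22 mm wide, 30 to 40 mm above the underside. Balance point within 8 mm of the hub's axis.
- crank_boss (a point): Middle of the crank's red square grip block over the hub: 26 x 26 mm, 28 mm tall, flats along the crank's x and y, 40 to 68 mm above the underside. For carrying and fitting; this point is 54 mm above the underside.
- crank_handle (a point): Middle of the crank's upright black handle: a sleeve 22 mm in diameter that spins freely on its pin, 42 to 90 mm above the underside, its axis 70 mm from the hub's axis along the crank's x. This point is 66 mm above the underside.
- wrench: Bystander: steel wrench, 180 mm long, lying on the bench. Origin: its middle.
- screwdriver: Bystander: screwdriver lying on the bench. Origin: its middle.
- parts_bin: Bystander: blue open bin of bolts, 150 x 110 x 60 mm. Origin: centre of its underside.
Things that resemble listed ones, but are neither listed nor needed, are in the scene too. There is more than one size of the housing; the job needs the largest.

How it is judged:
By the outcome, as a careful person would: the job done as asked, in the order asked, and still so for the second after the job is handed in, with the robot touching nothing.
It also fails if it takes over 72 s, if anything falls off the work surface, if the arm or the gripper's body presses on something with over 40 N, if the wrist force passes 120 N, or if a joint passes its speed limit or range.

## Working session

There is one attempt and no reset: what is moved stays moved. The work goes in short steps, Python scripts to look and compute and a shell command to move; the robot and the scene stay as the last step left them, time stands still between calls to the robot, and variables do not carry over. Pictures are saved under pics/ and viewed, at most 10 in all, crops included, and the job is handed in when it is done.

```bash
mkdir -p pics
cat > h.py <<'E'
import numpy as np,cv2
from cell import readout,vision,arm
from scipy.spatial.transform import Rotation as R
def cap(n,f):
    d=vision.get_image(n); cv2.imwrite('pics/'+f+'.png',d['pixels']); np.savez(''+f+'.npz',**{k:np.asarray(v) for k,v in d.items()}); return d
def cloud(d):
    z=np.asarray(d['z_map'],float);K=np.asarray(d['camera_matrix']);h,w=z.shape
    u,v=np.meshgrid(np.arange(w),np.arange(h))
    p=np.stack([(u-K[0,2])/K[0,0]*z,-(v-K[1,2])/K[1,1]*z,-z],-1)
    r=np.asarray(d['rotation']); r=R.from_rotvec(r).as_matrix() if r.shape==(3,) else r
    P=p@r.T+np.asarray(d['position']); P[z==0]=np.nan; return P
E
python3 - <<'E'
from h import *
a=cap('top','top0');b=cap('side','side0')
print(a['position'],a['rotation'],a['camera_matrix'],[k for k in a])
print(readout.observe(), arm.tcp_to_grasp)
E
```

```text
[0.47688471 0.07888989 1.3622409 ] [ 0.0660411  -0.05903787 -1.58851144] [[381.10948625   0.         257.93058312]
 [  0.         381.10948625 187.978346  ]
 [  0.           0.           1.        ]] ['pixels', 'z_map', 'camera_matrix', 'position', 'rotation']
{'clock': 0.1, 'joints': array([ 1.06237501,  0.43516278,  0.02497461,  1.57400993, -0.01159532,
        1.13398638, -0.07507486]), 'dq': array([-0.00135364, -0.00196613, -0.00020371, -0.00348638, -0.00228156,
       -0.00106415,  0.0005816 ]), 'joint_efforts': array([ 4.02922451e-03, -6.69126034e+01,  9.88117084e-01, -3.15146613e+01,
       -6.06151228e-02,  3.74453457e-02,  2.27648121e-05]), 'position': array([ 0.2464763 , -0.5737908 ,  0.18831613]), 'ee_rot': array([-3.07582269e+00, -6.32756880e-01,  6.54280059e-04]), 'force': array([-0.62010539,  0.69134382,  0.17732007]), 'ft_torque': array([-0.05489382,  0.05279841, -0.00963404]), 'gripper_force': 0.0, 'width': 1.00175609709261} -0.0188
```

View pics/top0.png

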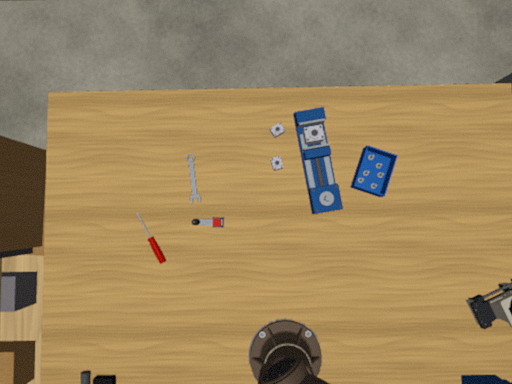

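View pics/side0.png

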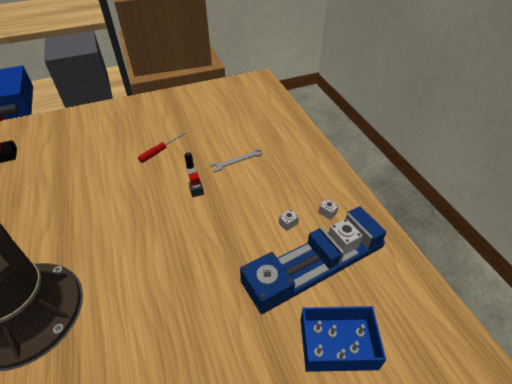

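Top view: crank at (208,222) with red boss at (217,222) and handle at (196,222). Clamp gearbox is at (327,199) and the fixed jaw at (310,115). The small look-alike housings are at (277,130) and (277,163).

Run:
```python
from h import *
d=dict(np.load('top0.npz'));P=cloud(d);I=d['pixels'].astype(int)
def reg(n,m):
    q=P[m];q=q[~np.isnan(q[:,0])];print(n,len(q),np.median(q,0).round(4),q.min(0).round(3),q.max(0).round(3))
s=np.zeros(I.shape[:2],bool);s[212:232,188:230]=1
b,g,r=I[...,0],I[...,1],I[...,2]
reg('red',s&(r>120)&(g<70)&(P[...,2]>.05))
reg('blk',s&(r<60)&(g<60)&(P[...,2]>.07))
reg('any',s&(P[...,2]>.02))
s[:]=0;s[185:212,312:342]=1
reg('gear',s&(P[...,2]>.06)); reg('shaft',s&(P[...,2]>.08))
s[:]=0;s[100:215,290:345]=1
m=s&(b>90)&(r<80)&(P[...,2]>.02)
(c,sz,a)=cv2.minAreaRect(P[m][:,:2].astype(np.float32));print(c,sz,a)
m=s&(b<1000)&(P[...,2]>.02)
print(cv2.minAreaRect(P[m][:,:2].astype(np.float32)))
d=dict(np.load('side0.npz'));P=cloud(d);I=d['pixels'].astype(int);b,g,r=I[...,0],I[...,1],I[...,2]
s[:]=0;s[150:198,182:206]=1
reg('sred',s&(r>120)&(g<70)&(P[...,2]>.064));reg('sblk',s&(r<60)&(P[...,2]>.08))
s[:]=0;s[255:300,245:295]=1
reg('sshaft',s&(P[...,2]>.085))
```

```text
red 56 [0.4687 0.2276 0.0686] [0.457 0.216 0.05 ] [0.481 0.238 0.074]
blk 18 [0.4685 0.2923 0.0889] [0.462 0.288 0.071] [0.478 0.302 0.094]
any 244 [0.4705 0.2532 0.045 ] [0.453 0.211 0.023] [0.484 0.311 0.096]
gear 717 [ 0.5408 -0.1451  0.0671] [ 0.497 -0.199  0.06 ] [ 0.587 -0.099  0.1  ]
shaft 26 [ 0.5419 -0.1451  0.0951] [ 0.533 -0.152  0.087] [ 0.551 -0.137  0.1  ]
(0.677127480506897, -0.12332011759281158) (0.3624407649040222, 0.09888117760419846) 8.918657302856445
((0.6796017289161682, -0.12355479598045349), (0.3671649098396301, 0.10139254480600357), 8.978163719177246)
sred 53 [0.4686 0.2256 0.0675] [0.456 0.213 0.064] [0.481 0.238 0.071]
sblk 36 [0.4706 0.2908 0.0876] [0.461 0.284 0.08 ] [0.48  0.304 0.091]
sshaft 57 [ 0.5414 -0.1503  0.0942] [ 0.534 -0.158  0.085] [ 0.551 -0.142  0.098]
```

```bash
cat >> h.py <<'E'
def go(x,y,z,yaw=None):
    "print remaining move in tool units"
    s=readout.observe();M=R.from_rotvec(s['ee_rot']).as_matrix()
    d=M.T@(np.array([x,y,z])-s['position']);cy=np.degrees(np.arctan2(M[1,0],M[0,0]))
    print('pos',s['position'].round(4),'yaw',cy.round(2),'tilt',M[:,2].round(3),'F',s['force'].round(2),'units',(d/.04).round(3), 'turn',None if yaw is None else round(-(yaw-cy)/4,3))
E
python3 - <<'E'
from h import *
w=cap('wrist','w0');s=readout.observe();M=R.from_rotvec(s['ee_rot']).as_matrix()
print('cam in tool',M.T@(w['position']-s['position']));r=np.asarray(w['rotation']);print((M.T@R.from_rotvec(r).as_matrix()).round(2),w['camera_matrix'])
go(.50,-.147,.32,90)
E
```

```text
cam in tool [ 0.08269091 -0.00091259 -0.19666717]
[[ 0.    0.95  0.3 ]
 [ 1.   -0.    0.  ]
 [ 0.    0.3  -0.95]] [[316.35242999   0.         262.53230951]
 [  0.         316.35242999 188.96509523]
 [  0.           0.           1.        ]]
pos [ 0.2465 -0.5739  0.1885] yaw 23.25 tilt [-0.001  0.001 -1.   ] F [0.08 0.07 0.08] units [10.035 -7.308 -3.281] turn -16.688
```

```bash
python3 -m creep '[[0,0,-0.8,0,1],[0.7,-0.5,-0.8,0,1],[0.9,-0.7,-0.8,0,1],[0.9,-0.7,-0.9,0,1],[0.9,-0.7,0,0,1],[0.9,-0.7,0,0,1],[0.9,-0.7,0,0,1],[0.9,-0.7,0,0,1],[0.9,-0.7,0,0,1],[1,-0.7,0,0,1],[1,-0.7,0,0,1],[1,-0.5,0,0,1]]'; python3 -m creep '[[0,0,0,-1,1],[0,0,0,-1,1],[0,0,0,-1,1],[0,0,0,-1,1],[0,0,0,-1,1],[0,0,0,-1,1],[0,0,0,-1,1],[0,0,0,-1,1],[0,0,0,-1,1],[0,0,0,-1,1],[0,0,0,-1,1],[0,0,0,-1,1]]';python3 -m creep '[[0,0,0,-1,1],[0,0,0,-1,1],[0,0,0,-1,1],[0,0,0,-1,1],[0,0,0,-0.7,1],[0,0,0,0,1]]'
python3 - <<'E'
from h import *
go(.50,-.147,.32,90); cap('wrist','w1')
E
```

```text
clock: 1.65
position: [0.4994, -0.1464, 0.3211]
ee_rot: [3.077, 0.634, -0.0]
force: [-0.9, -1.4, -0.3]
width: 1.0
gripper_force: 0.0
clock: 3.15
position: [0.4988, -0.1481, 0.3208]
ee_rot: [-2.551, -1.832, 0.001]
force: [0.3, 0.1, 0.4]
width: 0.998
gripper_force: 0.0
clock: 3.9
position: [0.4988, -0.1481, 0.3208]
ee_rot: [-2.221, -2.222, 0.0]
force: [-0.3, 0.2, 0.3]
width: 1.0
gripper_force: 0.0
pos [ 0.4988 -0.1481  0.3208] yaw 90.02 tilt [-0.001  0.    -1.   ] F [-0.28  0.23  0.28] units [0.028 0.031 0.02 ] turn 0.006
```

View pics/w1.png

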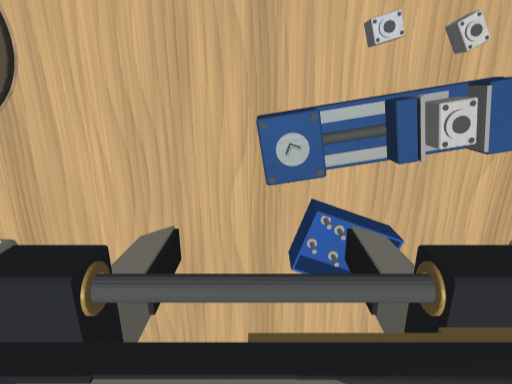

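Wrist view: shaft top at (292,149) on the collar. The large housing at (460,125) stands between the jaws. I'll take a closer look at the shaft's angle.

```bash
python3 -m creep '[[-0.3,0.3,1,0,1],[-0.3,0.4,1,0,1],[-0.3,0.4,1,0,1],[0,0,1,0,1],[0,0,0,0,1],[0,0,0,0,1]]'
python3 - <<'E'
from h import *
w=cap('wrist','w2');P=cloud(w);I=w['pixels']
near=np.hypot(P[...,0]-.542,P[...,1]+.147)<.03
m=near&(P[...,2]>.083)
q=P[m];print(len(q),q.mean(0),cv2.minAreaRect(q[:,:2].astype(np.float32)))
for lo,hi in((.083,.0935),(.0935,.11)):
    q=P[near&(P[...,2]>lo)&(P[...,2]<hi)];print(len(q),q.mean(0),q[:,2].max(),cv2.minAreaRect(q[:,:2].astype(np.float32)))
q=P[near&(P[...,2]<.075)&(P[...,2]>.067)];print('collar',np.median(q,0),q.mean(0),cv2.minEnclosingCircle(q[:,:2].astype(np.float32)))
v,u=np.where(m);v0,u0=int(v.mean()),int(u.mean());print(u0,v0)
c=I[v0-40:v0+40,u0-50:u0+50];cv2.imwrite('pics/w2c.png',cv2.resize(c,None,fx=7,fy=7,interpolation=cv2.INTER_CUBIC))
go(.542,-.147,.1)
E
```

```text
clock: 4.7
position: [0.5438, -0.184, 0.1626]
ee_rot: [2.22, 2.221, 0.001]
force: [1.0, -0.6, 0.7]
width: 1.002
gripper_force: 0.0
18426 [ 0.54273093 -0.1558745   0.29334609] ((0.5421903729438782, -0.1491035670042038), (0.025286240503191948, 0.0590837299823761), 84.75689697265625)
109 [ 0.54226732 -0.14278592  0.09121514] 0.09349089129031285 ((0.5416162610054016, -0.14597384631633759), (0.016245052218437195, 0.01600966975092888), 70.67161560058594)
277 [ 0.54155228 -0.14571234  0.09650254] 0.098759713619545 ((0.5417128801345825, -0.14580796658992767), (0.015419001691043377, 0.015560613013803959), 69.4051284790039)
collar [ 0.54231645 -0.14362     0.07069801] [ 0.54212291 -0.14506157  0.07016309] ((0.5420193672180176, -0.14694561064243317), 0.030038924887776375)
255 332
pos [ 0.5442 -0.1841  0.1631] yaw 90.03 tilt [ 0.003 -0.001 -1.   ] F [-0.21  0.01  0.79] units [ 0.929 -0.058  1.576] turn None
```

View pics/w2c.png

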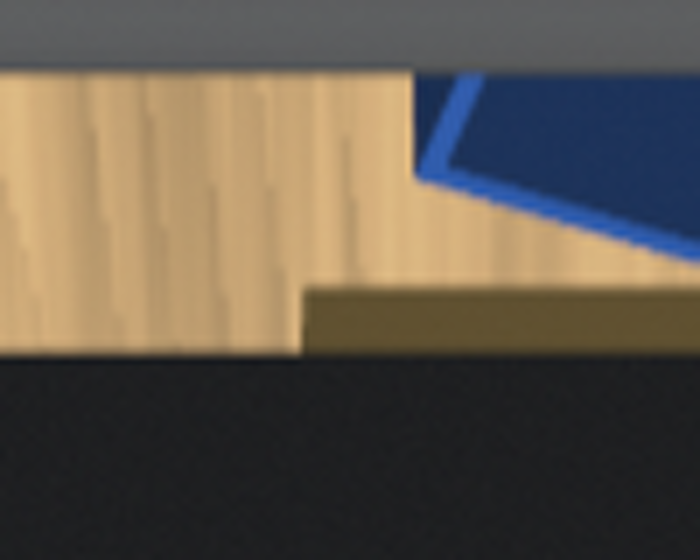

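Bad crop (gripper mixed in). The depth rectangle gives the shaft yaw as about 70° mod 90, so I'll check that on a correct crop.

Run:
```python
from h import *
w=dict(np.load('w2.npz'));P=cloud(w);I=w['pixels']
near=np.hypot(P[...,0]-.542,P[...,1]+.147)<.03
m=near&(P[...,2]>.0935)&(P[...,2]<.1)
v,u=np.where(m);v0,u0=int(v.mean()),int(u.mean());print(u0,v0)
c=I[v0-30:v0+30,u0-40:u0+40];cv2.imwrite('pics/w2d.png',cv2.resize(c,None,fx=9,fy=9,interpolation=cv2.INTER_CUBIC))
go(.4687,.227-.04,.2,90)
```

```text
258 145
pos [ 0.5442 -0.1841  0.1631] yaw 90.03 tilt [ 0.003 -0.001 -1.   ] F [-0.21  0.01  0.79] units [ 9.278 -1.879 -0.935] turn 0.008
```

View pics/w2d.png

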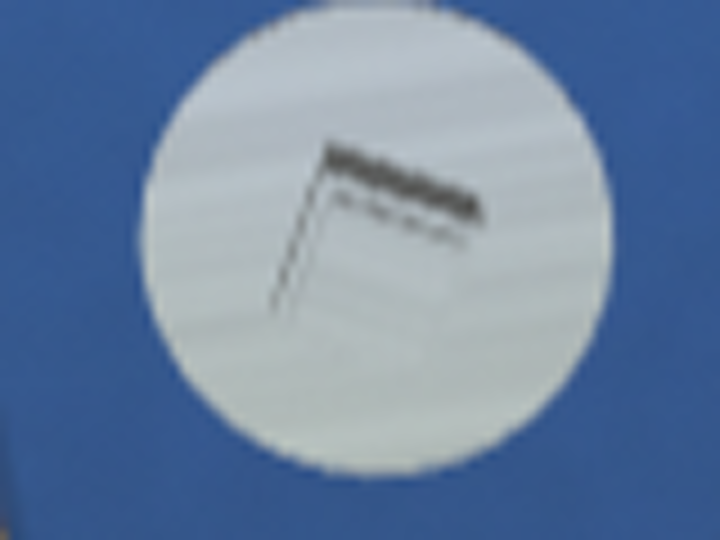

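Shaft crop: square with its left edge leaning about 18° from vertical, so yaw ≈ 70–71°, centred near (258,145) in the full picture. Now to the crank.

```bash
python3 -m creep '[[0.5,0,-0.9,0,1],[0.9,-0.2,0,0,1],[0.9,-0.2,0,0,1],[0.9,-0.2,0,0,1],[0.9,-0.2,0,0,1],[0.9,-0.2,0,0,1],[0.9,-0.2,0,0,1],[0.9,-0.2,0,0,1],[0.9,-0.2,0,0,1],[0.9,-0.2,0,0,1],[0.7,-0.1,0,0,1],[0,0,0,0,1]]'
python3 - <<'E'
from h import *
w=cap('wrist','w3');P=cloud(w);I=w['pixels'].astype(int);b,g,r=I[...,0],I[...,1],I[...,2]
near=(abs(P[...,0]-.469)<.05)&(abs(P[...,1]-.255)<.08)&(P[...,2]<.11)
def f(n,m):
    q=P[near&m];print(n,len(q),q.mean(0).round(4),np.median(q[:,2]).round(4),cv2.minAreaRect(q[:,:2].astype(np.float32)))
f('boss',(r>100)&(g<80)&(P[...,2]>.062)&(P[...,2]<.075))
f('handle',(r<80)&(P[...,2]>.082))
f('arm',(P[...,2]>.033)&(P[...,2]<.045)&(r>90)&(g>90))
f('hub',(r<90)&(P[...,2]>.01)&(P[...,2]<.033))
go(.4687,.227,.1,90)
E
```

```text
clock: 6.25
position: [0.4668, 0.191, 0.1992]
ee_rot: [2.216, 2.226, 0.006]
force: [0.3, -0.2, -0.3]
width: 0.998
gripper_force: 0.0
boss 607 [0.4678 0.229  0.0689] 0.0689 ((0.4677523374557495, 0.2286428064107895), (0.02544650062918663, 0.025395650416612625), 86.57876586914062)
handle 421 [0.4702 0.2981 0.0908] 0.0909 ((0.47022566199302673, 0.2982102930545807), (0.020253337919712067, 0.019759077578783035), 45.68830871582031)
arm 952 [0.4689 0.2673 0.0409] 0.0409 ((0.4693283140659332, 0.27794349193573), (0.07198314368724823, 0.02199181355535984), 88.00818634033203)
hub 212 [0.468  0.2322 0.0308] 0.0309 ((0.4677528440952301, 0.22918176651000977), (0.03602583333849907, 0.03511674329638481), 87.80274200439453)
pos [0.4672 0.189  0.1987] yaw 90.16 tilt [ 0.003  0.001 -1.   ] F [ 0.18 -0.48  0.78] units [0.947 0.033 2.469] turn 0.039
```

View pics/w3.png

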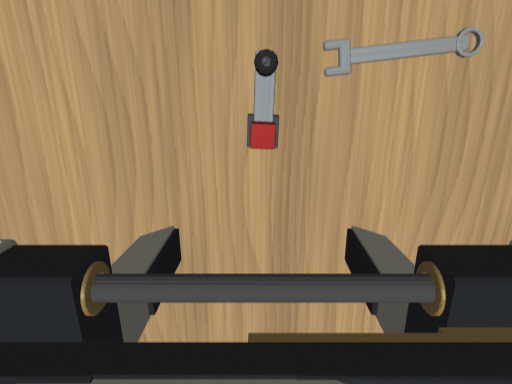

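Wrist view: red boss at (263,135) and handle at (266,62). The arm is nearly in line with the tool x axis (88°), and the wrench is clear of it on the right.

```bash
python3 -m creep '[[0.5,0,0,0.5,1],[0.5,0,0.5,0,1],[0,0,1,0,0.7],[0,0,1,0,0.7],[0,0,0,0,0.7],[0,0,0,0,0.7]]'
python3 - <<'E'
from h import *
go(.4678,.2288,.038,88)
E
```

```text
clock: 7.05
position: [0.4686, 0.2279, 0.0988]
ee_rot: [2.259, 2.182, 0.003]
force: [0.6, 0.4, 1.0]
width: 0.703
gripper_force: 0.0
pos [0.4686 0.2279 0.0988] yaw 87.99 tilt [ 0.002  0.001 -1.   ] F [0.58 0.35 1.  ] units [ 0.021 -0.023  1.519] turn -0.003
```

```bash
python3 -m creep '[[0,0,0.5,0,0.7],[0,0,0.5,0,0.7],[0,0,0.5,0,0.7],[0,0,0,0,0.6],[0,0,0,0,0.4],[0,0,0,0,0.25],[0,0,0,0,0.2],[0,0,0,0,0.2],[0,0,0,0,0.2]]' 30
python3 - <<'E'
from h import *
go(.4678,.2288,.038,88)
E
```

```text
clock: 8.18
position: [0.4674, 0.2279, 0.0371]
ee_rot: [-2.259, -2.183, 0.0]
force: [0.4, -0.3, 0.6]
width: 0.203
gripper_force: 0.0
pos [0.4674 0.2279 0.0371] yaw 88.05 tilt [-0. -0. -1.] F [ 0.4  -0.28  0.61] units [ 0.023  0.01  -0.024] turn 0.012
```

```bash
python3 -m creep '[[0,0,0,0,0.1],[0,0,0,0,0],[0,0,0,0,0],[0,0,0,0,0],[0,0,0,0,0]]' 30
python3 - <<'E'
from h import *
cap('wrist','w4'); go(.4678,.2288,.038,88)
E
```

```text
clock: 8.8
position: [0.4674, 0.2278, 0.037]
ee_rot: [2.259, 2.183, -0.0]
force: [-0.1, 0.1, -0.5]
width: 0.007
gripper_force: 0.0
pos [0.4674 0.2278 0.037 ] yaw 88.04 tilt [-0. -0. -1.] F [ 0.99 -0.01 -0.12] units [ 0.024  0.01  -0.025] turn 0.011
```

View pics/w4.png

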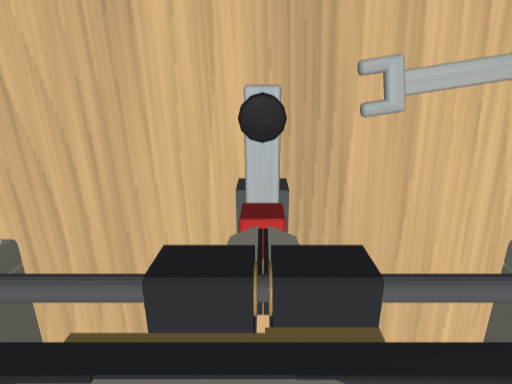

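Run:
```python
from h import *
w=dict(np.load('w4.npz'));P=cloud(w)
for v in range(90,300,10): print(v,[tuple(P[v,u].round(3)) for u in (235,250,263,276)])
print(w['position'],w['rotation'])
d=cap('side','s4')
I=d['pixels'];cv2.imwrite('pics/s4c.png',cv2.resize(I[90:240,120:280],None,fx=3.7,fy=3.7,interpolation=cv2.INTER_CUBIC))
```

```text
90 [(np.float64(0.452), np.float64(0.311), np.float64(0.001)), (np.float64(0.464), np.float64(0.311), np.float64(0.041)), (np.float64(0.471), np.float64(0.31), np.float64(0.041)), (np.float64(0.479), np.float64(0.31), np.float64(0.042))]
100 [(np.float64(0.451), np.float64(0.304), np.float64(-0.0)), (np.float64(0.465), np.float64(0.306), np.float64(0.09)), (np.float64(0.471), np.float64(0.306), np.float64(0.091)), (np.float64(0.477), np.float64(0.306), np.float64(0.091))]
110 [(np.float64(0.451), np.float64(0.297), np.float64(0.001)), (np.float64(0.465), np.float64(0.302), np.float64(0.091)), (np.float64(0.471), np.float64(0.302), np.float64(0.091)), (np.float64(0.477), np.float64(0.302), np.float64(0.091))]
120 [(np.float64(0.45), np.float64(0.29), np.float64(0.0)), (np.float64(0.465), np.float64(0.298), np.float64(0.092)), (np.float64(0.471), np.float64(0.298), np.float64(0.091)), (np.float64(0.476), np.float64(0.298), np.float64(0.092))]
130 [(np.float64(0.45), np.float64(0.283), np.float64(0.002)), (np.float64(0.465), np.float64(0.294), np.float64(0.091)), (np.float64(0.471), np.
[... 3295 characters left out ...]
4(0.266), np.float64(0.161)), (np.float64(0.469), np.float64(0.238), np.float64(0.117)), (np.float64(0.473), np.float64(0.265), np.float64(0.16))]
280 [(np.float64(0.462), np.float64(0.265), np.float64(0.165)), (np.float64(0.466), np.float64(0.265), np.float64(0.165)), (np.float64(0.469), np.float64(0.26), np.float64(0.157)), (np.float64(0.473), np.float64(0.265), np.float64(0.165))]
290 [(np.float64(0.462), np.float64(0.263), np.float64(0.165)), (np.float64(0.466), np.float64(0.263), np.float64(0.166)), (np.float64(0.469), np.float64(0.258), np.float64(0.159)), (np.float64(0.473), np.float64(0.262), np.float64(0.166))]
[0.47094697 0.31058386 0.23379595] [-0.30430121  0.00548303 -0.0331644 ]
```

View pics/s4c.png

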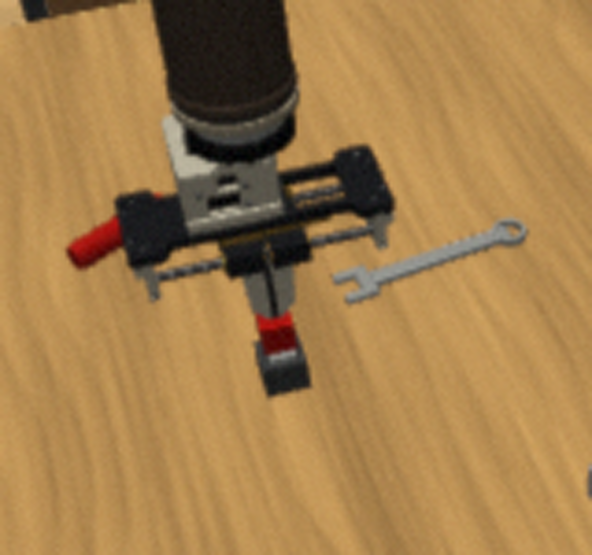

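Wrist and side views both show the fingers shut just above the red boss rather than around it. The fingertips seem to end well above the reported TCP, so I'll measure where they really end.

Run:
```python
from h import *
def tipz(f,pos,rv):
    w=dict(np.load(f+'.npz'));P=cloud(w);M=R.from_rotvec(rv).as_matrix()
    T=(P-pos)@M
    m=(abs(T[...,0])<.02)&(abs(T[...,1])<.075)&(T[...,2]>-.06)&(T[...,2]<.02)
    q=T[m];print(f,len(q),'z max',np.sort(q[:,2])[-40:][::5].round(3)) 
    for y in np.arange(-.07,.07,.01):
        k=q[(q[:,1]>=y)&(q[:,1]<y+.01)]
        if len(k):print(round(y,3),k[:,2].max().round(4),k[:,0].min().round(3),k[:,0].max().round(3))
tipz('w3',[.4672,.189,.1987],[2.216,2.226,.006])
tipz('w1',[.4988,-.1481,.3208],[-2.221,-2.222,0])
```

```text
w3 1762 z max [-0.04  -0.04  -0.04  -0.04  -0.039 -0.039 -0.039 -0.039]
-0.07 -0.0497 0.014 0.015
-0.06 -0.0408 0.013 0.015
-0.05 -0.0384 -0.006 0.015
0.04 -0.0389 -0.006 0.015
0.05 -0.0407 0.014 0.015
0.06 -0.0498 0.014 0.015
w1 1807 z max [-0.04  -0.039 -0.039 -0.039 -0.039 -0.039 -0.039 -0.038]
-0.07 -0.0487 0.012 0.013
-0.06 -0.0406 0.012 0.013
-0.05 -0.0378 -0.008 0.013
0.04 -0.037 -0.008 0.013
0.05 -0.0394 0.012 0.013
0.06 -0.0484 0.012 0.013
```

The real fingertips end about 38 mm short of the reported TCP. I'll go down by that much more, with the fingers open.

```bash
python3 -m creep '[[0,0,-0.1,0,0.7],[0,0,0,0,0.7],[0,0,0,0,0.7],[0,0,0,0,0.7],[0,0,0,0,0.7],[0,0,0.4,0,0.7],[0,0,0.4,0,0.7],[0,0,0.2,0,0.7],[0,0,0,0,0.7]]' 30;  python3 -m creep '[[0,0,0,0,0.5],[0,0,0,0,0.3],[0,0,0,0,0.2],[0,0,0,0,0.2],[0,0,0,0,0.1],[0,0,0,0,0.1],[0,0,0,0,0.1]]' 30
python3 - <<'E'
from h import *
go(.4678,.2288,.0,88)
E
```

```text
clock: 10.02
position: [0.4667, 0.2276, -0.0]
ee_rot: [-2.258, -2.183, 0.003]
force: [-0.3, 0.5, -0.0]
width: 0.7
gripper_force: 0.0
clock: 10.9
position: [0.4674, 0.2279, 0.0011]
ee_rot: [2.259, 2.183, 0.0]
force: [-1.6, -1.7, 3.8]
width: 0.282
gripper_force: 30.0
pos [0.4674 0.2279 0.0011] yaw 88.05 tilt [ 0. -0. -1.] F [-1.59 -1.73  3.76] units [0.024 0.009 0.028] turn 0.012
```

```bash
python3 -m creep '[[0,0,-0.2,0,0.1],[0,0,-0.5,0,0.1],[0,0,-0.7,0,0.1],[0,0,-0.7,0,0.1],[0,0,-0.7,0,0.1],[0,0,-0.5,0,0.1],[0,0,-0.2,0,0.1],[0,0,0,0,0.1]]' 45;  python3 -m creep '[[-0.3,0.1,0,0,0.1],[-0.7,0.2,0,0,0.1],[-1,0.2,0,0,0.1],[-1,0.2,0,0,0.1],[-1,0.2,0,0,0.1],[-1,0.2,0,0,0.1],[-1,0.2,0,0,0.1],[-1,0.3,0,0,0.1],[-1,0.2,0,0,0.1],[-0.6,0.2,0,0,0.1],[-0.4,0.1,0,0,0.1],[0,0,0,0,0.1]]'; python3 -m creep '[[0,0,0,0.5,0.1],[0,0,0,1,0.1],[0,0,0,1,0.1],[0,0,0,1,0.1],[0,0,0,0.7,0.1],[0,0,0,0.3,0.1],[0,0,0,0,0.1],[0,0,0,0,0.1]]'
python3 - <<'E'
from h import *
w=cap('wrist','w5');P=cloud(w);I=w['pixels'].astype(int);b,g,r=I[...,0],I[...,1],I[...,2]
go(.5417,-.1459,.12,70)
s=readout.observe();M=R.from_rotvec(s['ee_rot']).as_matrix();T=(P-s['position'])@M
h=s['position'][2]-.001
z=P[...,2]-h
near=(T[...,0]<.13)&(T[...,0]>-.03)&(abs(T[...,1])<.04)
def f(n,m):
    m=near&m;q=T[m];print(n,len(q),q.mean(0).round(4),P[m].mean(0).round(4),(P[m][:,2].mean()-h).round(4),cv2.minAreaRect(q[:,:2].astype(np.float32)))
f('handle',(z>.085)&(z<.1)&(r<80)&(T[...,0]>.04)); f('arm',(z>.035)&(z<.045)&(r>90))
f('hub',(r<90)&(z>.025)&(z<.034))
E
```

```text
clock: 11.9
position: [0.4673, 0.2277, 0.141]
ee_rot: [2.259, 2.183, 0.0]
force: [0.2, 0.4, -4.5]
width: 0.275
gripper_force: 45.0
clock: 13.4
position: [0.5385, -0.136, 0.1403]
ee_rot: [-2.261, -2.18, 0.001]
force: [0.2, 0.6, -3.9]
width: 0.278
gripper_force: 45.0
clock: 14.4
position: [0.539, -0.1344, 0.141]
ee_rot: [-2.572, -1.804, -0.0]
force: [-0.7, -0.2, -4.1]
width: 0.281
gripper_force: 45.0
pos [ 0.539  -0.1346  0.141 ] yaw 70.08 tilt [-0. -0. -1.] F [-0.34 -0.26 -2.93] units [-0.242  0.159  0.526] turn 0.02
handle 2798 [ 0.0716  0.0003 -0.0898] [ 0.5636 -0.0674  0.2308] 0.0908 ((0.0711490660905838, 0.000235043466091156), (0.020986283197999, 0.020802848041057587), 41.97669982910156)
arm 3677 [ 0.0405 -0.     -0.0398] [ 0.5528 -0.0966  0.1809] 0.0408 ((0.04897156357765198, -0.00033893436193466187), (0.04490920156240463, 0.07432519644498825), 89.93592071533203)
hub 108 [ 0.0191 -0.0006 -0.0278] [ 0.5449 -0.1165  0.1688] 0.0288 ((0.018475351855158806, -0.0007655937224626541), (0.03666225075721741, 0.008409577421844006), 78.30134582519531)
```

```bash
python3 -m creep '[[-0.17,0.1,0,0,0.1],[-0.1,0.06,0.2,0,0.1],[0,0,0.4,0,0.1],[0,0,0.3,0,0.1],[0,0,0.1,0,0.1],[0,0,0,0,0.1],[0,0,0,0,0.1]]'
python3 - <<'E'
from h import *
go(.5413,-.1471,.071,70)
E
```

```text
clock: 15.32
position: [0.5418, -0.1471, 0.1014]
ee_rot: [2.572, 1.803, 0.001]
force: [-0.1, -0.4, -3.1]
width: 0.285
gripper_force: 45.0
pos [ 0.5418 -0.1471  0.1014] yaw 70.06 tilt [ 0.001 -0.    -1.   ] F [-0.11 -0.38 -3.12] units [-0.005 -0.011  0.761] turn 0.014
```

Now ease it down slowly, watching the force.

```bash
python3 -m creep '[[0,0,0.06,0,0.1],[0,0,0.06,0,0.1],[0,0,0.06,0,0.1],[0,0,0.06,0,0.1],[0,0,0,0,0.1]]'; python3 -m creep '[[0,0,0.05,0,0.1],[0,0,0.05,0,0.1],[0,0,0,0,0.1]]'
python3 - <<'E'
from h import *
go(.5413,-.1471,.071,70); print(readout.observe()['ft_torque'])
E
```

```text
clock: 15.95
position: [0.5412, -0.1471, 0.0912]
ee_rot: [-2.572, -1.803, 0.0]
force: [0.8, -0.0, -3.9]
width: 0.28
gripper_force: 45.0
clock: 16.32
position: [0.5412, -0.1471, 0.0872]
ee_rot: [-2.573, -1.803, 0.0]
force: [0.7, 0.3, -3.6]
width: 0.281
gripper_force: 45.0
pos [ 0.5412 -0.1471  0.0872] yaw 70.04 tilt [-0.  0. -1.] F [ 0.75  0.3  -3.63] units [0.001 0.001 0.406] turn 0.011
[-0.0076758  -0.04223717  0.03070475]
```

```bash
python3 -m creep '[[0,0,0.07,0,0.1],[0,0,0.07,0,0.1],[0,0,0.07,0,0.1],[0,0,0.06,0,0.1],[0,0,0.05,0,0.1],[0,0,0,0,0.1]]'; python3 -m creep '[[0,0,0.04,0,0.1],[0,0,0.03,0,0.1],[0,0,0,0,0.1]]'
python3 - <<'E'
from h import *
go(.5413,-.1471,.071,70); print(readout.observe()['ft_torque'])
E
```

```text
clock: 17.08
position: [0.5413, -0.1471, 0.0745]
ee_rot: [-2.573, -1.803, 0.0]
force: [0.0, 0.5, -4.7]
width: 0.28
gripper_force: 45.0
clock: 17.45
position: [0.5413, -0.1471, 0.0717]
ee_rot: [-2.573, -1.803, 0.0]
force: [-0.3, 0.2, -4.6]
width: 0.277
gripper_force: 45.0
pos [ 0.5413 -0.1471  0.0717] yaw 70.04 tilt [-0.  0. -1.] F [-0.35  0.16 -4.56] units [ 0.001 -0.     0.018] turn 0.011
[-0.03958201 -0.00123443 -0.02678949]
```

```bash
python3 -m creep '[[0,0,0.03,0,0.1],[0,0,0,0,0.1]]';python3 -m creep '[[0,0,0.03,0,0.1],[0,0,0,0,0.1]]'
```

```text
clock: 17.7
position: [0.5415, -0.1472, 0.0711]
ee_rot: [2.572, 1.803, 0.0]
force: [-2.6, 0.9, 3.2]
width: 0.281
gripper_force: 45.0
clock: 17.95
position: [0.5415, -0.1472, 0.0711]
ee_rot: [2.572, 1.802, 0.0]
force: [-7.7, 0.5, 17.5]
width: 0.275
gripper_force: 45.0
```

Fully home: z stopped at 0.0711, where 0.071 was expected, with a clear seating force. Release and move over to the handle.

```bash
python3 -m creep '[[0,0,-0.03,0,0.1],[0,0,0,0,0.5],[0,0,0,0,0.7],[0,0,0,0,0.7],[0,0,-0.3,0,0.7],[0,0,-0.7,0,0.7],[0,0,-0.8,0,0.7],[0,0,0,0,0.7],[0,0,0,0,0.7]]' 40
python3 - <<'E'
from h import *
w=cap('wrist','w6');P=cloud(w);I=w['pixels'].astype(int);b,g,r=I[...,0],I[...,1],I[...,2]
s=readout.observe();M=R.from_rotvec(s['ee_rot']).as_matrix();T=(P-s['position'])@M
z=P[...,2]-.07
near=(T[...,0]<.13)&(T[...,0]>-.03)&(abs(T[...,1])<.04)
def f(n,m):
    m=near&m;q=T[m];print(n,len(q),q.mean(0).round(4),P[m].mean(0).round(4),(P[m][:,2].mean()-.07).round(4),cv2.minAreaRect(P[m][:,:2].astype(np.float32)))
f('handle',(z>.085)&(z<.1)&(r<80)&(T[...,0]>.04)); f('arm',(z>.035)&(z<.045)&(r>90))
f('boss',(r>100)&(g<80)&(z>.062)&(z<.075))
go(.5417+.07*np.cos(np.radians(70)),-.1459+.07*np.sin(np.radians(70)),.081,70)
E
```

```text
clock: 19.08
position: [0.5412, -0.1472, 0.1427]
ee_rot: [2.573, 1.803, -0.0]
force: [-0.2, 0.2, -0.7]
width: 0.697
gripper_force: 0.0
handle 976 [ 0.0714  0.0005 -0.0187] [ 0.5658 -0.0802  0.1609] 0.0909 ((0.5656635165214539, -0.08063837140798569), (0.020613018423318863, 0.020574234426021576), 23.740802764892578)
arm 1998 [0.0422 0.0005 0.0313] [ 0.5557 -0.1076  0.1109] 0.0409 ((0.5577004551887512, -0.10009343177080154), (0.072307288646698, 0.0240037739276886), 70.65843963623047)
boss 1413 [0.0029 0.0006 0.0036] [ 0.5424 -0.1446  0.1387] 0.0687 ((0.5420624017715454, -0.14563971757888794), (0.025984084233641624, 0.025779135525226593), 69.87451171875)
pos [ 0.5409 -0.1471  0.1422] yaw 70.05 tilt [-0.001  0.    -1.   ] F [0.74 0.6  0.86] units [1.786 0.012 1.53 ] turn 0.011
```

```bash
python3 -m creep '[[0.4,0,0,0,0.5],[0.8,0.01,0,0,0.5],[0.58,0,0,0,0.5],[0,0,0,0,0.5],[0,0,0.4,0,0.5],[0,0,0.6,0,0.5],[0,0,0.4,0,0.5],[0,0,0.13,0,0.5],[0,0,0,0,0.4],[0,0,0,0,0.3],[0,0,0,0,0.1],[0,0,0,0,0.1]]' 40; python3 -m creep '[[0,0,0,0,0.1],[0,0,0,0,0.1]]'
python3 - <<'E'
from h import *
go(.5417+.07*np.cos(np.radians(70)),-.1459+.07*np.sin(np.radians(70)),.081,70)
E
```

```text
clock: 20.62
position: [0.5665, -0.0803, 0.082]
ee_rot: [2.572, 1.803, 0.001]
force: [0.2, 0.4, 2.4]
width: 0.231
gripper_force: 40.0
clock: 20.88
position: [0.5666, -0.0801, 0.0818]
ee_rot: [2.572, 1.803, 0.001]
force: [0.2, 0.8, 4.3]
width: 0.234
gripper_force: 40.0
pos [ 0.5666 -0.0801  0.0818] yaw 70.06 tilt [ 0.001  0.    -1.   ] F [0.17 0.8  4.33] units [-0.008 -0.022  0.02 ] turn 0.014
```

```bash
cat >> h.py <<'E'
def wind():
    s=readout.observe();p=s['position'][:2]-np.array([.5417,-.1459]);F=s['force'][:2]
    a=np.arctan2(p[1],p[0]);e=p/np.hypot(*p);t=np.array([e[1],-e[0]])
    print('cw angle mod360',((70-np.degrees(a))%360).round(1),'r',np.hypot(*p).round(4),'F tang(cw drive)',(-F@t).round(2),'rad',(F@e).round(2),'Fz',s['force'][2].round(1),'z',s['position'][2].round(4),'t',round(s['clock'],2))
E
python3 -m creep '[[-0.06,0.45,0,0,0.1],[-0.175,0.42,0,0,0.1],[-0.28,0.36,0,0,0.1],[-0.36,0.28,0,0,0.1],[-0.42,0.175,0,0,0.1],[-0.45,0.06,0,0,0.1]]'; python3 -c 'from h import *;wind()'
```

```text
clock: 21.62
position: [0.609, -0.1667, 0.0819]
ee_rot: [-2.569, -1.805, -0.005]
force: [-0.0, 7.7, 4.8]
width: 0.229
gripper_force: 40.0
cw angle mod360 87.2 r 0.0704 F tang(cw drive) 7.36 rad -2.29 Fz 4.8 z 0.0819 t 21.62
```

```bash
python3 -m creep '[[-0.45,-0.06,0,0,0.1],[-0.42,-0.175,0,0,0.1],[-0.36,-0.28,0,0,0.1],[-0.28,-0.36,0,0,0.1],[-0.175,-0.42,0,0,0.1],[-0.06,-0.45,0,0,0.1]]'; python3 -c 'from h import *;wind()'
python3 -m creep '[[0.06,-0.45,0,0,0.1],[0.175,-0.42,0,0,0.1],[0.28,-0.36,0,0,0.1],[0.36,-0.28,0,0,0.1],[0.42,-0.175,0,0,0.1],[0.45,-0.06,0,0,0.1]]';python3 -c 'from h import *;wind()'
```

```text
clock: 22.38
position: [0.5205, -0.2128, 0.0823]
ee_rot: [2.57, 1.8, 0.005]
force: [7.6, -0.7, -1.9]
width: 0.232
gripper_force: 40.0
cw angle mod360 177.6 r 0.0702 F tang(cw drive) 7.47 rad -1.64 Fz -1.9 z 0.0823 t 22.38
clock: 23.12
position: [0.4747, -0.1245, 0.0817]
ee_rot: [2.574, 1.799, -0.006]
force: [-3.9, -7.8, 8.4]
width: 0.233
gripper_force: 40.0
cw angle mod360 267.7 r 0.0704 F tang(cw drive) 8.65 rad 1.36 Fz 8.4 z 0.0817 t 23.12
```

```bash
python3 -m creep '[[0.45,0.06,0,0,0.1],[0.42,0.175,0,0,0.1],[0.36,0.28,0,0,0.1],[0.28,0.36,0,0,0.1],[0.175,0.42,0,0,0.1],[0.06,0.45,0,0,0.1]]'; python3 -c 'from h import *;wind()'
python3 -m creep '[[-0.06,0.45,0,0,0.1],[-0.175,0.42,0,0,0.1],[-0.28,0.36,0,0,0.1],[-0.36,0.28,0,0,0.1],[-0.42,0.175,0,0,0.1],[-0.45,0.06,0,0,0.1]]'; python3 -c 'from h import *;wind()'
```

```text
clock: 23.88
position: [0.564, -0.0789, 0.0814]
ee_rot: [-2.569, -1.803, 0.005]
force: [-9.4, 1.9, 10.0]
width: 0.234
gripper_force: 40.0
cw angle mod360 358.4 r 0.0706 F tang(cw drive) 9.56 rad -1.2 Fz 10.0 z 0.0814 t 23.88
clock: 24.62
position: [0.609, -0.1666, 0.0819]
ee_rot: [-2.568, -1.805, -0.005]
force: [0.7, 9.1, 3.3]
width: 0.234
gripper_force: 40.0
cw angle mod360 87.1 r 0.0704 F tang(cw drive) 8.93 rad -2.01 Fz 3.3 z 0.0819 t 24.62
```

```bash
python3 -m creep '[[-0.45,-0.06,0,0,0.1],[-0.42,-0.175,0,0,0.1]]'>/dev/null; python3 -c 'from h import *;wind()'; python3 -m creep '[[-0.36,-0.28,0,0,0.1]]'>/dev/null; python3 -c 'from h import *;wind()'
cat >> h.py <<'E'
def jaw(f):
    d=cap('side',f);P=cloud(d)
    a=np.radians(-0);return P
E
python3 - <<'E'
from h import *
d=cap('top','top1');P=cloud(d);a=np.radians(9.0);u=np.array([np.cos(a),np.sin(a)])
Q=P[...,:2]-np.array([.6796,-.1236]);X=Q@u;Y=Q@np.array([-u[1],u[0]])
b=(abs(Y)<.025)&(X>-.08)&(X<.19)
for x in np.arange(-.0,.19,.005):
    m=b&(X>=x)&(X<x+.005); print(round(x,3),m.sum(),np.nanmedian(P[...,2][m]).round(3) if m.any() else '',end='; ')
E
```

```text
cw angle mod360 117.1 r 0.0703 F tang(cw drive) 8.21 rad -1.4 Fz 0.2 z 0.0821 t 24.88
cw angle mod360 132.3 r 0.0703 F tang(cw drive) 6.78 rad -0.79 Fz -0.8 z 0.0822 t 25.0
-0.0 19 0.028; 0.005 19 0.029; 0.01 23 0.029; 0.015 18 0.029; 0.02 17 0.03; 0.025 23 0.029; 0.03 49 0.048; 0.035 18 0.073; 0.04 24 0.076; 0.045 18 0.075; 0.05 23 0.076; 0.055 21 0.072; 0.06 19 0.075; 0.065 25 0.077; 0.07 22 0.078; 0.075 26 0.081; 0.08 23 0.084; 0.085 20 0.088; 0.09 22 0.086; 0.095 25 0.086; 0.1 18 0.085; 0.105 22 0.087; 0.11 19 0.086; 0.115 20 0.082; 0.12 10 0.08; 0.125 26 0.075; 0.13 21 0.078; 0.135 21 0.079; 0.14 19 0.077; 0.145 21 0.077; 0.15 20 0.076; 0.155 21 0.076; 0.16 20 0.077; 0.165 22 0.077; 0.17 12 0.075; 0.175 0 ; 0.18 0 ; 0.185 0 ;
```

```bash
python3 -m creep '[[-0.28,-0.36,0,0,0.1]]'>/dev/null; python3 -c 'from h import *;wind()'; python3 -m creep '[[-0.175,-0.42,0,0,0.1]]'>/dev/null; python3 -c 'from h import *;wind()'
```

```text
cw angle mod360 146.8 r 0.0701 F tang(cw drive) 7.03 rad 0.22 Fz -1.8 z 0.0824 t 25.18
cw angle mod360 162.5 r 0.0702 F tang(cw drive) 6.24 rad -0.08 Fz -0.6 z 0.0822 t 25.3
```

```bash
python3 -m creep '[[-0.06,-0.45,0,0,0.1]]'>/dev/null; python3 -c 'from h import *;wind()'; python3 -m creep '[[0.06,-0.45,0,0,0.1]]'>/dev/null; python3 -c 'from h import *;wind()'
```

```text
cw angle mod360 177.5 r 0.0702 F tang(cw drive) 7.39 rad -1.15 Fz -1.2 z 0.0822 t 25.43
cw angle mod360 192.0 r 0.07 F tang(cw drive) 9.76 rad -1.8 Fz -2.6 z 0.0823 t 25.55
```

```bash
python3 -m creep '[[0.175,-0.42,0,0,0.1]]'>/dev/null; python3 -c 'from h import *;wind()'
```

```text
cw angle mod360 206.0 r 0.0698 F tang(cw drive) 14.76 rad 0.39 Fz -3.2 z 0.0826 t 25.68
```

The drive force has risen from about 7 to 15 N, so the housing is pinched. Stop here, let it settle and check the jaws.

```bash
python3 -m creep '[[0,0,0,0,0.1],[0,0,0,0,0.1]]'>/dev/null
python3 - <<'E'
from h import *
wind()
d=cap('side','s7');cv2.imwrite('pics/s7c.png',cv2.resize(d['pixels'][180:320,230:400],None,fx=4,fy=4,interpolation=cv2.INTER_CUBIC))
E
```

```text
cw angle mod360 207.2 r 0.0699 F tang(cw drive) 8.42 rad 2.75 Fz 0.5 z 0.0822 t 25.93
```

View pics/s7c.png

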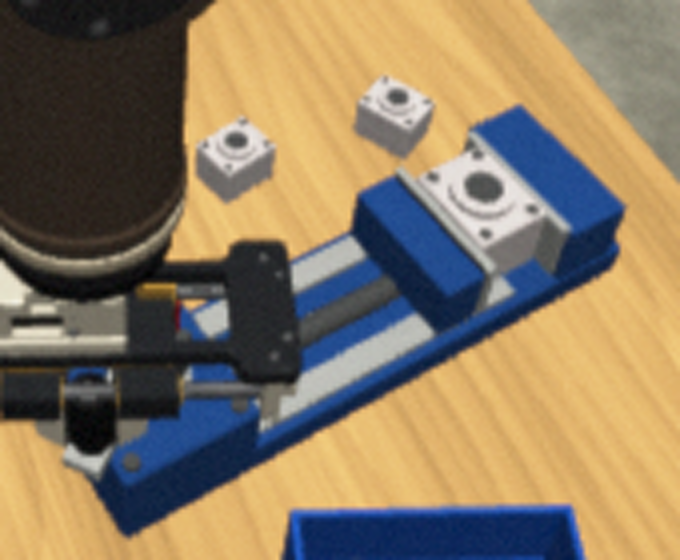

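Side crop: the sliding jaw plate (445,225) and the fixed jaw (520,190) are both against the housing (485,195). One small 5° step to confirm the load.

```bash
python3 -m creep '[[0.07,-0.13,0,0,0.1]]'>/dev/null; python3 -c 'from h import *;wind()'; python3 -m creep '[[0,0,0,0,0.1]]'>/dev/null; python3 -c 'from h import *;wind()'
```

```text
cw angle mod360 210.2 r 0.0697 F tang(cw drive) 15.4 rad 1.99 Fz -2.2 z 0.0826 t 26.1
cw angle mod360 210.6 r 0.0698 F tang(cw drive) 13.43 rad 1.5 Fz -2.0 z 0.0825 t 26.23
```

```bash
python3 -m creep '[[-0.03,0.05,0,0,0.1],[0,0,0,0,0.3],[0,0,0,0,0.45],[0,0,0,0,0.45],[0,0,0,0,0.45],[0,0,-0.3,0,0.45],[0,0,-0.7,0,0.45],[0,0,-0.9,0,0.45],[0,0,-0.9,0,0.45],[-0.5,-0.5,-0.5,0,0.45],[-0.9,-0.9,0,0,0.45],[-0.9,-0.9,0,0,0.45]]'; python3 -m creep '[[-0.9,-0.9,0,0,0.45],[-0.9,-0.9,0,0,0.45],[-0.5,-0.5,0,0,0.45],[0,0,0,0,0.45],[0,0,0,0,0.45]]'
python3 - <<'E'
from h import *
d=cap('top','top2');P=cloud(d);d2=cap('side','s8');P2=cloud(d2)
for P,I in((P,d['pixels'].astype(int)),(P2,d2['pixels'].astype(int))):
    n=np.hypot(P[...,0]-.5417,P[...,1]+.1459)
    for nm,m in(('handle',(n<.1)&(P[...,2]>.15)&(P[...,2]<.17)),('boss',(n<.025)&(P[...,2]>.13)&(P[...,2]<.145)&(I[...,2]>100))):
        q=P[m]; print(nm,len(q),np.median(q,0).round(4)); 
        if nm=='handle' and len(q):
            p=np.median(q,0)[:2]-[.5417,-.1459];print((70-np.degrees(np.arctan2(p[1],p[0])))%360,np.hypot(*p))
cv2.imwrite('pics/s8c.png',cv2.resize(d2['pixels'][180:320,230:400],None,fx=4,fy=4,interpolation=cv2.INTER_CUBIC))
E
```

```text
clock: 27.72
position: [0.3673, -0.2435, 0.2143]
ee_rot: [2.572, 1.804, 0.0]
force: [-0.4, -0.7, -0.0]
width: 0.45
gripper_force: 0.0
clock: 28.35
position: [0.2514, -0.298, 0.2139]
ee_rot: [2.572, 1.803, 0.001]
force: [-0.3, -0.8, -0.8]
width: 0.449
gripper_force: 0.0
handle 41 [ 0.4977 -0.1989  0.1598]
199.7173783681457 0.06891331552116692
boss 67 [ 0.5411 -0.1448  0.1382]
handle 107 [ 0.4962 -0.2038  0.1586]
198.1647741773353 0.07362144579315337
boss 133 [ 0.5416 -0.1496  0.1372]
```

View pics/s8c.png

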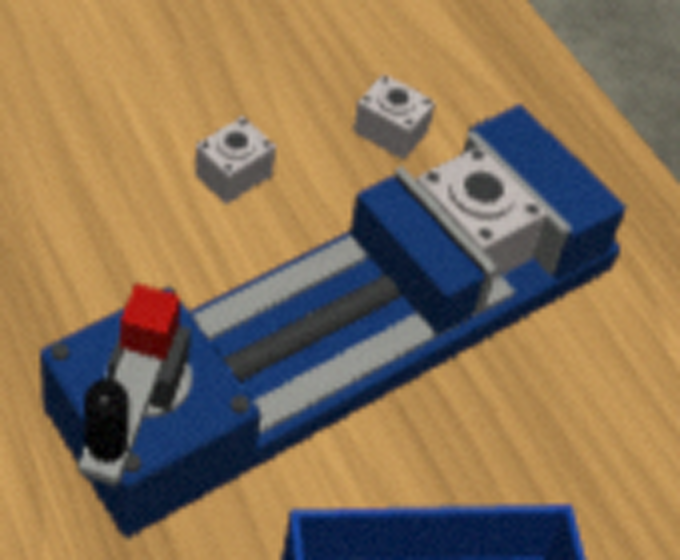

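Final view: the housing is held between both jaws. The crank is seated on the shaft (boss top at 138 mm, as expected), and the gripper is well clear.

```bash
python3 -c 'from cell import sign_off;print(sign_off())'
```

```text
the job is handed in; nothing more can be done
None
```

I fitted the crank fully home on the shaft and wound it clockwise about 1.6 turns, until the handle force rose from about 7 to 15 N with the housing against both jaws. I then let go, left the crank on the shaft and handed the job in at about 28 s; no verdict came back.

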